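# Slide a block tray over the gap into the cooling-plate dock

## Robot

A 6-joint arm with a two-finger parallel gripper is mounted at the origin on a cart in front of the work surface, level with it; the furniture and walls round the work are solid. World frame = base frame: x ahead of the robot, y to its left, z up, the work surface at z = 0. Lengths are in mm, angles in rad, forces in N, time in s.
With the tool pointing down it reaches from about 350 to 925 mm from the base axis. Payload 6.4 kg.
Tool frame: the origin (TCP) lies midway between the tips of the shut fingers; the grasp point (between the pads) lies tcp_to_grasp behind it (tcp_to_grasp is the distance from the TCP to the grasp point, in mm); z points along the fingers, y is the direction in which the jaws open and shut (so a half turn about z gives the same grasp; the last joint's range is limited). The gripper opens to 85 mm and grips with 20 to 120 N. Pads are 22 mm wide; open, the fingers measure 114 mm over their backs; the gripper's body (76 mm by 85 mm) begins 54 mm behind the grasp point. The pads swing forward as they close: fully open they stand 13 mm farther back than shut.
Start: joints at [-1.476, 0.245, 1.558, -0, 1.339, -0.174], TCP at [172.628, -626.669, 231.29] pointing down, gripper open.
Joint ranges: [-3.13, 3.13], [-1.02, 2.26], [0.13, 2.54], [-0.95, 4.09], [0.21, 2.88], [-2.74, 2.74]. Speed limits (rad/s): [2.57, 2.57, 3.14, 3.14, 3.14, 3.14].

## Interface

Orientations are given as a unit quaternion [x, y, z, w].
In Python, from bench import observe, snapshot, get_calibration, hand_in, tcp_to_grasp gives the robot as it stands.
- The arm moves only by the tool apply_moves, never from a script. Its argument "increments" is a list of rows, each a list of 6 numbers: the shift along the tool's x, y, z in cm, then the turn, a rotation vector about the tool's x, y, z in rad. A call has 1 to 10 rows; each row is the pose to reach, as a shift and turn from the pose commanded when the call began, along the tool's axes at that moment; what a row does not reach only later rows make up. A row lasts 1/12 s, in which the tool goes at most 41.7 mm and 7.16 degrees, less where a joint would pass 70% of its speed; a pose out of reach is approached as far as the arm can. A call with a gripper value outside its range is refused whole. "claw" is the finger opening in cm, from 0 to 8.54, set as the call begins (left out, the last holds). The fingers move at their own pace and stop on an object; "newtons" is the grip in N (left out, the last holds). Time passes only in rows, so rows that repeat a pose let the fingers close. It gives the time, the measured TCP pose, the force and the opening at its end, in the units of the state.
- observe(): the state, without advancing time (a new reading comes with each control period).
- snapshot(name): name is "scene" or "side" or "wrist"; returns (picture, depth): 400x640x3 uint8, red, green, blue; 400x640 float32, mm along the optical axis (not along the pixel's ray), 0 where there is no reading.
- get_calibration(name): a dict with "camera_matrix" (3x3 intrinsics, pixels), "T" (4x4, takes a point from camera to world coordinates); the wrist camera has in their place "tool_from_camera" (4x4, takes a point from camera to tool coordinates, whose origin is the TCP and whose axes are the flange's). Camera axes: x right, y up, looking along -z (the intrinsics and any distortion apply to the point x, -y, -z); pixel columns grow to the right and rows downward; lengths in mm; the calibration is good to about 2 mm. A picture is of the moment at which its call begins: read the wrist's pose just before it. get_calibration takes no time and is no camera call.
- hand_in(): hands the job in, once; it reports no verdict.
The state is a dict: "time_s": time; "joint_positions": joint angles; "qd": joint speeds; "effort": joint torques, N m; "ee_pos": TCP position; "orientation": TCP orientation; "ft_force": force on the tool from outside, world axes, zero at the start; "wrist_torque": the same for the moment, N m; "gripper_width": opening from 0.0 (shut) to 1.0 (fully open).
Only numpy, scipy, OpenCV 4.12 (cv2) and the standard library are available. Lean on these libraries where they do the work, as an engineer would, in place of code of your own. Each camera call takes 0.05 s, during which the arm holds its last target. There are 200 camera calls.

## Task

Slide the card tray of filed blocks off the transfer stand, over the open gap and into the rails of the cooling plate. Do not lift and carry it, and do not let it sag into the gap. Press it home against the sprung stop, wherever that has been set, with about 14 N for about a second (never more than 20 N, and do not force it if it jams in the rails), then let go so that it stays there, flat between the rails, and leave the petri dish and the timer where they are.

Things in the scene. Friction and masses are not known exactly. Their poses are not given: they have to be found in the camera images.
- tray_center (a point): Centre of the tray, 15 mm above its underside: open brown card tray full of small upright blocks, 58 mm (x) by 160 mm (y, its length), stiff walls 30 mm high, 2 mm thick, blocks up to 40 mm high; 0.2 to 0.45 kg, balanced at its centre. Its -y end enters the dock first. At the start it lies on the stand, nearly lengthwise, its -y end up to 25 mm out over the gap.
- block_tray: The same tray; origin at the centre of its underside.
- stand: Fixed transfer stand: flat bright metal deck 104 mm (x) by 150 mm (y) without rims on grey cheeks. Origin at the centre of its underside; deck top at z = 45 mm in its frame. Its -y edge is at the gap.
- dock: Fixed white cooling plate with a metal deck 114 mm (x) by 160 mm (y). Origin at the centre of its underside, deck top at z = 43 mm (2 mm lower than the stand's). The tray travels along its -y. Its mouth edge is at y = +80 mm, 110 to 122 mm across the gap from the stand; the lip slopes down 6 mm over the last 18 mm. It may be 8 mm and 0.05 rad out of line with the stand.
- stop: Holder of the black rubber-faced sprung stop plate (50 mm wide, 22 mm high) at the end of the rails. Origin: foot of the plate's face at its nearest setting, y = -61 mm of the dock. The plate is hand-set anywhere from 0 to 16 mm further along -y; this setting is not measured, find it by feel. The plate then yields about 1 mm for 12 N and springs back. Tray home: its centre at y = +19 to +3 mm of the dock.
- petri: Clear petri dish, 60 mm wide, 14 mm high, loose on the bench; a bystander. Origin at the centre of its underside.
- timer: Red timer lying on the bench, 78 x 62 x 17 mm, loose; a bystander. Origin at the centre of its underside.
- rails (a point): Middle of the dock's deck surface where the straight rails begin (y = 0 of the dock; same axes). Two steel rails 14 mm high, 62 mm apart, run from here to y = -75 mm; towards +y they flare to 74 mm apart at y = +31 mm. From there to the mouth the deck has no rails.

How it is judged:
By the outcome, as a careful person would: the job done as asked, in the order asked, and still so for the second after the job is handed in, with the robot touching nothing.
It also fails if it takes over 64 s, if anything falls off the work surface, if the arm or the gripper's body presses on something with over 40 N, if the wrist force passes 120 N, or if a joint passes its speed limit or range.

## Working session

There is one attempt and no reset: what is moved stays moved. The work goes in short steps, Python scripts to look and compute and a tool call to move; the robot and the scene stay as the last step left them, time stands still between calls to the robot, and variables do not carry over. Pictures are saved under pics/ and viewed, about 8 in all and at most 12, crops included, and the job is handed in when it is done.

Besides the shell and the picture viewer there is one more tool, called as a command line: name --pt "numbers of a row" for each row, then --argument value for the rest. apply_moves: Moves the arm, as the interface text tells. Its arguments: {"type":"object","properties":{"increments":{"type":"array","items":{"type":"array","items":{"type":"number"}}},"claw":{"type":"number"},"newtons":{"type":"number"}},"required":["increments"]}

```bash
mkdir -p pics; ls; cat > h.py <<'E'
import numpy as np, cv2
from bench import *
from scipy.spatial.transform import Rotation as R
def cloud(name):
    s=observe(); p,d=snapshot(name); c=get_calibration(name)
    K=np.array(c["camera_matrix"]); 
    if name=="wrist":
        T=np.eye(4);T[:3,:3]=R.from_quat(s["orientation"]).as_matrix();T[:3,3]=s["ee_pos"]
        T=T@np.array(c["tool_from_camera"])
    else: T=np.array(c["T"])
    v,u=np.mgrid[:400,:640]
    xy=cv2.undistortPoints(np.stack([u,v],-1).reshape(-1,1,2).astype(float),K,np.array(c.get("distortion",np.zeros(5)),float)).reshape(400,640,2)
    P=np.stack([xy[...,0]*d,-xy[...,1]*d,-d],-1)@T[:3,:3].T+T[:3,3]
    P[d==0]=np.nan
    return p,P,d
def save(n,p): cv2.imwrite("pics/"+n,cv2.cvtColor(p,cv2.COLOR_RGB2BGR))
E
python3 - <<'E'
from h import *
print(observe(),tcp_to_grasp)
for n in("scene","side","wrist"): 
    c=get_calibration(n);print(n,c.keys(),c.get("T",c.get("tool_from_camera")))
    p,P,d=cloud(n);save(n+".png",p);np.savez(n,p=p,P=P)
a=cv2.imread("pics/scene.png");b=cv2.imread("pics/side.png")
cv2.imwrite("pics/both.png",np.vstack([cv2.resize(a,(480,300)),cv2.resize(b,(480,300))]))
E
```

```text
pics
{'time_s': 0.0, 'joint_positions': array([-1.47607315e+00,  2.45791078e-01,  1.55905995e+00, -8.65046197e-06,
        1.33868671e+00, -1.74145397e-01]), 'qd': array([-1.39401901e-03, -1.44347601e-03,  8.96790841e-04, -7.76651914e-05,
        5.15755256e-04, -4.77331102e-04]), 'effort': array([-3.75363834e-04, -4.29507709e+01, -3.26126146e+01, -2.27975065e-04,
        5.16728178e-03, -1.30759736e-05]), 'ee_pos': array([ 172.58659321, -626.07372081,  230.17033742]), 'orientation': array([ 9.90976710e-01,  1.34030650e-01,  3.44056446e-05, -9.71943002e-04]), 'ft_force': array([-0.46678973, -0.65653052, -1.37496266]), 'wrist_torque': array([ 0.07148905,  0.02832402, -0.00635512]), 'gripper_width': 0.9967017689273588} 18.700000000000003
scene dict_keys(['camera_matrix', 'T']) [[-8.03797106e-01  2.59864041e-01 -5.35145673e-01 -1.01887585e+02]
 [-5.94659265e-01 -3.76743526e-01  7.10242687e-01  7.26810986e+02]
 [-1.70461330e-02  8.89120349e-01  4.57355916e-01  6.50382076e+02]
 [ 0.00000000e+00  0.00000000e+00  0.00000000e+00  1.00000000e+00]]
side dict_keys(['camera_matrix', 'T']) [[ 9.66303728e-01  1.16696292e-01 -2.29432082e-01  3.83895789e+02]
 [-2.56949043e-01  3.84302562e-01 -8.86729232e-01 -1.03786551e+03]
 [-1.53066763e-02  9.15802116e-01  4.01337999e-01  4.49242829e+02]
 [ 0.00000000e+00  0.00000000e+00  0.00000000e+00  1.00000000e+00]]
wrist dict_keys(['camera_matrix', 'tool_from_camera']) [[-8.12518996e-04  9.50641567e-01  3.10290108e-01  7.89105677e+01]
 [ 9.99999557e-01  9.20052025e-04 -2.00203168e-04  2.46875464e-01]
 [-4.75804495e-04  3.10289808e-01 -9.50641893e-01 -1.42759604e+02]
 [ 0.00000000e+00  0.00000000e+00  0.00000000e+00  1.00000000e+00]]
```

View pics/scene.png

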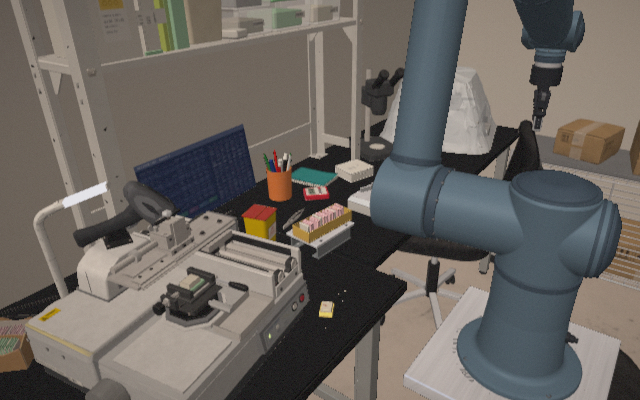

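View pics/side.png

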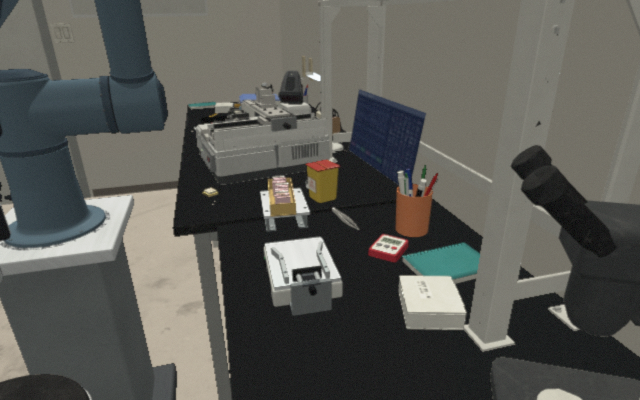

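The scene view shows the tray on the stand at about (322,225). The side view shows the tray at (281,195), the dock at (302,270) with its stop holder at (312,285), the timer at (388,247) and a yellow box at (322,180).

```bash
python3 - <<'E'
from h import *
S=np.load("side.npz")["P"];C=np.load("scene.npz")["P"]
for n,(u,v) in dict(trayfar=(280,180),traynear=(283,213),standL=(262,205),standR=(308,208),dockmouthL=(268,243),dockmouthR=(328,240),deck=(302,265),stop=(312,285),timer=(388,247),box=(322,170),pen=(345,218),cup=(412,205)).items(): print(n,S[v,u].round())
for n,(u,v) in dict(tray=(322,222),box=(260,215)).items(): print(n,C[v,u].round())
P=S.reshape(-1,3)
def top(P,x0,x1,y0,y1,z0,z1):
    m=(P[:,0]>x0)&(P[:,0]<x1)&(P[:,1]>y0)&(P[:,1]<y1)&(P[:,2]>z0)&(P[:,2]<z1);return P[m]
# petri search: low points on bench
m=top(P,250,800,-800,200,8,30)
print(len(m))
g=np.floor(m[:,:2]/40).astype(int);k,c=np.unique(g,axis=0,return_counts=True)
for a,b in zip(k*40,c): 
    if b>8: print(a,b,end=';')
E
```

```text
trayfar [534. -69.  81.]
traynear [ 517. -196.   51.]
standL [ 480. -123.   44.]
standR [601. -78.  -0.]
dockmouthL [ 468. -297.   37.]
dockmouthR [ 604. -253.   -1.]
deck [ 513. -405.   43.]
stop [ 510. -492.   59.]
timer [ 705. -345.   16.]
box [644. -60.  93.]
pen [ 672. -165.    2.]
cup [ 778. -296.   79.]
tray [ 520. -103.   69.]
box [640.  -7.  95.]
8304
[320  80] 19;[360  80] 21;[360 120] 39;[360 160] 15;[400 120] 99;[ 440 -520] 38;[ 440 -480] 207;[ 440 -440] 18;[ 440 -400] 14;[ 440 -360] 29;[440 120] 99;[ 480 -520] 269;[ 480 -200] 21;[480 120] 88;[ 520 -520] 135;[ 520 -480] 62;[520 120] 69;[520 160] 19;[ 560 -480] 53;[ 560 -200] 31;[560 160] 83;[600 -80] 48;[600 -40] 39;[600 160] 83;[ 640 -600] 306;[ 640 -560] 57;[ 640 -520] 31;[ 640 -480] 10;[ 640 -360] 58;[ 640 -200] 9;[ 640 -160] 14;[640 -80] 101;[640 160] 34;[ 680 -760] 367;[ 680 -720] 476;[ 680 -680] 15;[ 680 -600] 320;[ 680 -400] 88;[ 680 -360] 207;[ 680 -320] 73;[680 -80] 10;[ 720 -760] 639;[ 720 -720] 690;[ 720 -680] 51;[ 720 -640] 332;[ 720 -600] 101;[ 720 -480] 99;[ 720 -440] 225;[ 720 -400] 141;[ 720 -360] 132;[ 720 -320] 43;[ 760 -800] 35;[ 760 -760] 780;[ 760 -720] 334;[ 760 -640] 74;[ 760 -480] 234;[ 760 -440] 227;[ 760 -400] 152;[ 760 -320] 147;[ 760 -280] 65;
```

View pics/wrist.png

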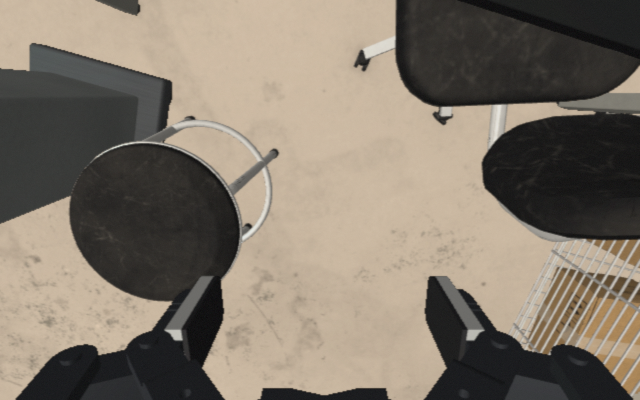

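```bash
cat >> h.py <<'E'
def inc(p,yaw,tilt=None):
    "target world TCP pos, yaw of tool x (tool down) -> cm shift and rotvec in present tool axes"
    s=observe(); A=R.from_quat(s["orientation"])
    B=R.from_matrix(np.array([[np.cos(yaw),np.sin(yaw),0],[np.sin(yaw),-np.cos(yaw),0],[0,0,-1]]))
    print("shift cm",(A.inv().apply(np.array(p)-s["ee_pos"])/10).round(3),"rot",(A.inv()*B).as_rotvec().round(4))
E
python3 - <<'E'
from h import *
print(get_calibration("wrist")["camera_matrix"])
inc([525,-230,400],np.pi/2)
E
```

```text
[[352.78449317   0.         323.91335178]
 [  0.         352.78449317 209.44447571]
 [  0.           0.           1.        ]]
shift cm [ 44.502 -28.866 -16.903] rot [-1.100e-03 -1.200e-03 -1.302e+00]
```

apply_moves --pt "4 -2 -2 0 0 -0.12" --pt "8 -4.5 -4 0 0 -0.24" --pt "12 -7 -6 0 0 -0.36" --pt "16 -9.5 -8 0 0 -0.48" --pt "20 -12 -9.5 0 0 -0.6" --pt "24 -14.5 -11 0 0 -0.72" --pt "27.5 -17 -13 0 0 -0.84" --pt "31 -19.5 -13 0 0 -0.96" --pt "34.5 -22 -13 0 0 -1.08" --pt "38 -24.5 -13 0 0 -1.2"

```text
time_s: 0.98
ee_pos: [437.9, -333.2, 358.3]
orientation: [0.74, 0.672, 0.0, 0.001]
ft_force: [0.9, -0.4, 0.0]
gripper_width: 0.997
```

```bash
python3 -c "
from h import *
print(observe()['ee_pos']);inc([525,-230,360],np.pi/2)"
```

```text
[ 437.85206967 -333.2197978   358.27498788]
shift cm [11.113  7.681 -0.175] rot [ 0.0013  0.0012 -0.0964]
```

apply_moves --pt "3 2 0 0 0 -0.05" --pt "6 4 0 0 0 -0.096" --pt "9 6 0 0 0 -0.096" --pt "11 7.7 0 0 0 -0.096" --pt "11 7.7 0 0 0 -0.096" --pt "11 7.7 0 0 0 -0.096" --pt "11 7.7 0 0 0 -0.096"

```text
time_s: 1.57
ee_pos: [524.3, -233.4, 356.8]
orientation: [0.709, 0.705, -0.0, -0.0]
ft_force: [-0.6, 0.4, 0.7]
gripper_width: 1.002
```

```bash
python3 -c "
from h import *
print(observe()['ee_pos']);inc([525,-230,360],np.pi/2)
p,P,d=cloud('wrist');save('w1.png',p);np.savez('w1',p=p,P=P)"
```

```text
[ 524.26817599 -233.37540245  356.80838463]
shift cm [ 0.338  0.071 -0.319] rot [-0.0008 -0.0001 -0.0061]
```

View pics/w1.png

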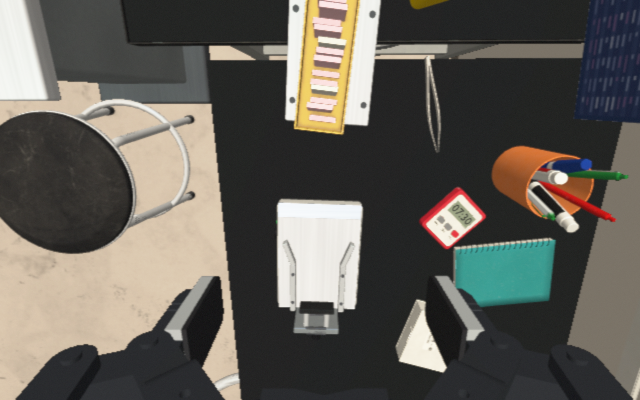

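Wrist view: stand with tray at the top (tray's −y end at about (320,130), stand edge at row 122), dock at (318,255) with flared rails and holder at (316,318), timer at (453,218), tweezers at (432,105). The petri dish isn't visible.

```bash
python3 - <<'E'
from h import *
f=np.load("w1.npz");P=f["P"];p=f["p"].astype(int)
def reg(u0,u1,v0,v1,z0,z1,extra=None):
    m=np.zeros((400,640),bool);m[v0:v1,u0:u1]=1
    m&=(P[...,2]>z0)&(P[...,2]<z1)
    if extra is not None:m&=extra
    return m
def rect(m,n):
    k=cv2.connectedComponentsWithStats(m.astype(np.uint8));j=1+np.argmax(k[2][1:,4]);m=k[1]==j
    q=P[m];r=cv2.minAreaRect(q[:,:2].astype(np.float32));print(n,m.sum(),np.round(r[0],1),np.round(r[1],1),round(r[2],2),"zmed",np.median(q[:,2]).round(1))
    print("   ",cv2.boxPoints(r).round(1).tolist())
yel=(p[...,0]>p[...,2]+40)
rect(reg(260,400,0,140,62,95),"tray rim")
rect(reg(265,375,205,315,38,48),"dock deck")
rect(reg(265,375,180,320,25,75),"dock all")
rect(reg(280,390,0,140,38,50,~yel),"stand deck")
# rail tops
rect(reg(275,318,235,312,51,62),"railL");rect(reg(320,365,235,312,51,62),"railR")
# edge lines by row : stand x-edges, dock x-edges, tray edges
def rows(mask,vs,n):
    L=[];Rr=[]
    for v in vs:
        u=np.where(mask[v])[0]
        if len(u)>5:L.append(P[v,u[0]]);Rr.append(P[v,u[-1]])
    L=np.array(L);Rr=np.array(Rr)
    for t,A in(("L",L),("R",Rr)):
        c=np.polyfit(A[:,1],A[:,0],1);print(n,t,"dx/dy",c[0].round(4),"x at mean y",np.polyval(c,A[:,1].mean()).round(1),A[:,1].mean().round(1),"rms",np.std(A[:,0]-np.polyval(c,A[:,1])).round(2))
rows(reg(260,400,0,140,66,82),range(5,125),"tray")
rows(reg(265,375,222,305,38,48),range(225,300),"dock")
rows(reg(280,390,0,140,38,50),range(10,118),"stand")
E
```

```text
tray rim 1240 [ 528.5 -101.1] [44.6 37.3] 83.9 zmed 83.9
    [[507.6000061035156, -121.19999694824219], [544.7000122070312, -125.19999694824219], [549.4000244140625, -80.9000015258789], [512.2999877929688, -76.9000015258789]]
dock deck 7109 [ 513.7 -378.1] [161.7 113.8] 87.38 zmed 43.1
    [[453.20001220703125, -456.29998779296875], [566.7999877929688, -461.5], [574.2000122070312, -299.8999938964844], [460.6000061035156, -294.70001220703125]]
dock all 9025 [ 511.1 -389.7] [185.9 124. ] 87.83 zmed 43.2
    [[445.6000061035156, -480.20001220703125], [569.5, -484.8999938964844], [576.5, -299.20001220703125], [452.6000061035156, -294.5]]
stand deck 2692 [ 569.5 -122. ] [139.9  28.7] 85.18 zmed 45.2
    [[549.2999877929688, -190.5], [577.9000244140625, -192.89999389648438], [589.7000122070312, -53.5], [561.0999755859375, -51.099998474121094]]
railL 397 [ 476.3 -400.2] [ 14.8 107.7] 4.21 zmed 56.8
    [[465.0, -347.0], [472.8999938964844, -454.3999938964844], [487.6000061035156, -453.29998779296875], [479.70001220703125, -345.8999938964844]]
railR 400 [ 549.  -402.5] [106.5  13.8] 81.99 zmed 57.0
    [[534.7000122070312, -454.29998779296875], [548.4000244140625, -456.20001220703125], [563.2000122070312, -350.79998779296875], [549.5, -348.79998779296875]]
tray L dx/dy 0.1228 x at mean y 498.4 -110.5 rms 0.28
tray R dx/dy 0.1237 x at mean y 555.8 -110.9 rms 0.32
dock L dx/dy 0.0482 x at mean y 456.9 -383.1 rms 0.2
dock R dx/dy 0.0412 x at mean y 569.4 -383.8 rms 0.44
stand L dx/dy 0.0758 x at mean y 480.0 -120.1 rms 0.44
stand R dx/dy 0.076 x at mean y 582.7 -120.9 rms 0.46
```

```bash
python3 - <<'E'
from h import *
f=np.load("w1.npz");P=f["P"];p=f["p"].astype(int)
m=np.zeros((400,640),bool);m[60:145,285:360]=1
m&=(p[...,0]>p[...,2]+50)&(P[...,2]>55)
q=P[m];t=np.arctan(.123);a=np.array([np.sin(t),np.cos(t)])
s=(q[:,:2]-[527.1,-110.7])@a
top=q[:,2]>70
print("nose s",np.percentile(s,[0,1,3]),np.percentile(s[top],[0,1,3]),q[np.argsort(s)[:5]].round(1))
c=np.array([527.1,-110.7])+a*(np.percentile(s[top],1)+80);print("centre",c)
m=np.zeros((400,640),bool);m[100:130,285:375]=1;m&=(abs(P[...,2]-45)<4);q=P[m];t=.076;s=(q[:,:2]-[531.35,-120.8])@[np.sin(t),np.cos(t)];print("stand edge s",np.percentile(s,[0,1,3]))
s=observe();print(s['ee_pos'])
inc([c[0],c[1],120],np.pi/2-.1224)
E
```

```text
nose s [-86.11926145 -85.96894842 -85.52157798] [-86.11926145 -86.01130961 -85.82124471] [[ 502.7 -194.5   74.4]
 [ 533.5 -198.2   74.2]
 [ 542.9 -199.3   75. ]
 [ 494.4 -193.4   73.3]
 [ 503.9 -194.5   74. ]]
centre [ 526.36613937 -116.6663466 ]
stand edge s [-74.97942943 -74.1454857  -72.98245318]
[ 524.06755133 -233.77343751  356.906481  ]
shift cm [11.711  0.162 23.691] rot [-0.0006  0.      0.1154]
```

apply_moves --pt "3 0 2 0 0 0.06" --pt "6 0 5 0 0 0.115" --pt "9 0.1 8 0 0 0.115" --pt "11.7 0.16 11 0 0 0.115" --pt "11.7 0.16 14.5 0 0 0.115" --pt "11.7 0.16 18 0 0 0.115" --pt "11.7 0.16 21 0 0 0.115" --pt "11.7 0.16 23.5 0 0 0.115" --pt "11.7 0.16 23.5 0 0 0.115" --pt "11.7 0.16 23.5 0 0 0.115"

```text
time_s: 2.45
ee_pos: [525.8, -116.8, 121.4]
orientation: [0.749, 0.662, -0.001, -0.001]
ft_force: [0.7, -0.6, 0.8]
gripper_width: 0.998
```

```bash
python3 - <<'E'
from h import *
print(observe()['ee_pos']);inc([526.4,-116.7,57],np.pi/2-.1224)
p,P,d=cloud('wrist');save('w2.png',p);np.savez('w2',p=p,P=P)
p,P,d=cloud('side');np.savez('s2',p=p,P=P);c=p[130:270,230:370];save('s2.png',cv2.resize(c,None,fx=4,fy=4))
E
```

```text
[ 525.78505715 -116.77493209  121.36830227]
shift cm [0.01  0.078 6.437] rot [-0.0028 -0.0008 -0.0003]
```

View pics/s2.png

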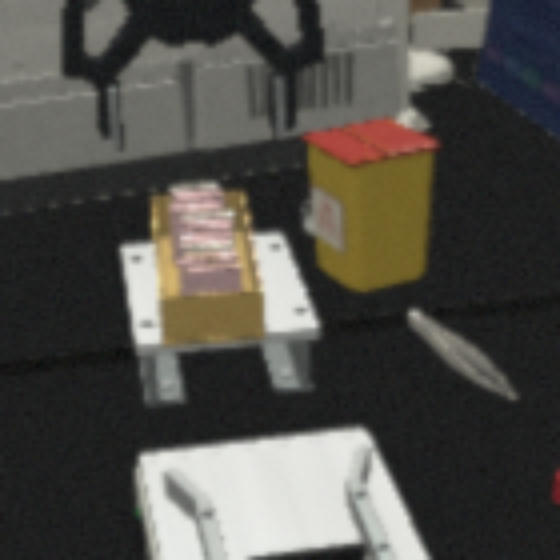

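View pics/w2.png

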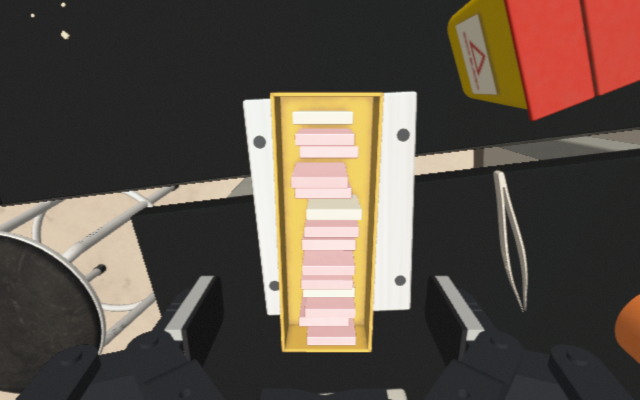

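Side crop: tray on stand, nose just past the stand edge, fingers above and behind it. Wrist view: the whole tray is visible (rim rows 93–352, columns 272–380) and the stand deck at rows 92–312.

```bash
python3 - <<'E'
from h import *
f=np.load("w2.npz");P=f["P"];p=f["p"].astype(int)
def rect(m,n):
    k=cv2.connectedComponentsWithStats(m.astype(np.uint8));j=1+np.argmax(k[2][1:,4]);m=k[1]==j
    q=P[m];r=cv2.minAreaRect(q[:,:2].astype(np.float32));print(n,m.sum(),np.round(r[0],1),np.round(r[1],1),round(r[2],2),"z",np.percentile(q[:,2],[5,50,95]).round(1))
w=np.zeros((400,640),bool);w[85:358,235:425]=1
rect(w&(P[...,2]>66),"tray")
rect(w&(P[...,2]>40),"stand+tray")
st=w&(abs(P[...,2]-45)<3)&(np.abs(p[...,0]-p[...,2])<30)
for v in(100,305):pass
rect(st&(np.arange(640)>370),"standR");rect(st&(np.arange(640)<285),"standL")
E
```

```text
tray 11417 [ 526.  -117.1] [160.1  58.3] 82.9 z [68.8 78.7 85.1]
stand+tray 38128 [ 531.4 -117.1] [161.8 104.3] 85.64 z [44.5 49.  84.9]
standR 7431 [ 571.8 -116.9] [149.9  25.7] 84.57 z [44.1 45.2 46.3]
standL 4383 [ 485.9 -110. ] [149.3  16.5] 83.6 z [43.9 45.1 46.2]
```

apply_moves --pt "-0.02 0.03 2 0 0 0" --pt "-0.02 0.03 4 0 0 0" --pt "-0.02 0.03 5.5 0 0 0" --pt "-0.02 0.03 6.3 0 0 0" --pt "-0.02 0.03 6.3 0 0 0" --pt "-0.02 0.03 6.3 0 0 0"

```text
time_s: 3.05
ee_pos: [528.2, -117.0, 60.6]
orientation: [0.749, 0.663, 0.0, 0.001]
ft_force: [-0.0, -0.8, 0.6]
gripper_width: 1.002
```

apply_moves --pt "0 0 0 0 0 0" --pt "0 0 0 0 0 0" --pt "0 0 0 0 0 0" --pt "0 0 0 0 0 0" --pt "0 0 0 0 0 0" --pt "0 0 0 0 0 0" --pt "0 0 0 0 0 0" --pt "0 0 0 0 0 0" --claw 5.0 --newtons 30

```text
time_s: 3.72
ee_pos: [528.1, -116.9, 60.8]
orientation: [0.749, 0.663, 0.0, 0.001]
ft_force: [-2.1, 0.2, 5.9]
gripper_width: 0.668
```

```bash
python3 - <<'E'
from h import *
s=observe();print(s['ee_pos'],s['ft_force'],s['gripper_width'],s['wrist_torque'])
p,P,d=cloud('side');np.savez('s3',p=p,P=P);c=p[130:270,220:380];save('s3.png',cv2.resize(c,None,fx=5,fy=4.2,interpolation=cv2.INTER_CUBIC)[:588])
# fingertip height: dark points beside tray
E
```

```text
[ 528.13918877 -116.87873371   60.77327407] [-2.05901994  0.16650379  5.88911625] 0.6684545930299143 [0.04133045 0.32137284 0.00750836]
```

View pics/s3.png

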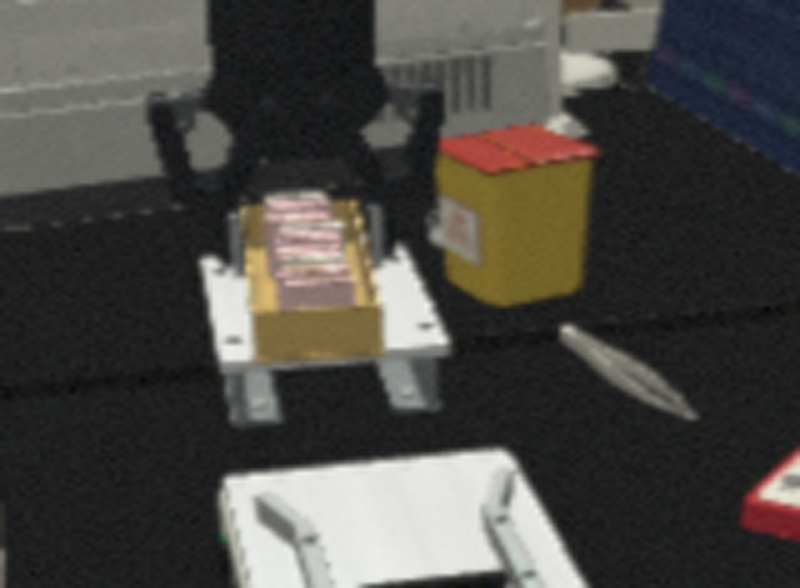

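```bash
python3 - <<'E'
from h import *
f=np.load("s3.npz");P=f["P"];p=f["p"].astype(int)
for u in(266,267,268,294,295,296):
    print(u,[(v,*P[v,u].round(0).astype(int),p[v,u].sum()) for v in range(180,199,2)])
E
```

```text
266 [(180, np.int64(493), np.int64(-127), np.int64(107), np.int64(197)), (182, np.int64(493), np.int64(-126), np.int64(101), np.int64(270)), (184, np.int64(492), np.int64(-127), np.int64(97), np.int64(253)), (186, np.int64(492), np.int64(-122), np.int64(90), np.int64(249)), (188, np.int64(492), np.int64(-124), np.int64(86), np.int64(252)), (190, np.int64(491), np.int64(-126), np.int64(82), np.int64(219)), (192, np.int64(491), np.int64(-126), np.int64(76), np.int64(248)), (194, np.int64(491), np.int64(-122), np.int64(70), np.int64(500)), (196, np.int64(496), np.int64(-74), np.int64(45), np.int64(621)), (198, np.int64(494), np.int64(-88), np.int64(46), np.int64(673))]
267 [(180, np.int64(496), np.int64(-121), np.int64(104), np.int64(228)), (182, np.int64(495), np.int64(-125), np.int64(101), np.int64(265)), (184, np.int64(495), np.int64(-126), np.int64(96), np.int64(293)), (186, np.int64(494), np.int64(-126), np.int64(91), np.int64(278)), (188, np.int64(494), np.int64(-125), np.int64(86), np.int64(283)), (190, np.int64(494), np.int64(-126), np.int64(81), np.int64(266)), (192, np.int64(4
[... 2242 characters left out ...]
.int64(45), np.int64(524))]
296 [(180, np.int64(562), np.int64(-129), np.int64(100), np.int64(173)), (182, np.int64(562), np.int64(-132), np.int64(96), np.int64(187)), (184, np.int64(562), np.int64(-131), np.int64(90), np.int64(195)), (186, np.int64(563), np.int64(-126), np.int64(83), np.int64(194)), (188, np.int64(561), np.int64(-131), np.int64(80), np.int64(190)), (190, np.int64(561), np.int64(-132), np.int64(76), np.int64(228)), (192, np.int64(573), np.int64(-69), np.int64(44), np.int64(442)), (194, np.int64(570), np.int64(-83), np.int64(45), np.int64(648)), (196, np.int64(568), np.int64(-93), np.int64(43), np.int64(681)), (198, np.int64(565), np.int64(-105), np.int64(43), np.int64(649))]
```

apply_moves --pt "0 0 0 0 0 0" --pt "0 0 0 0 0 0" --pt "0 0 0 0 0 0" --pt "0 0 0.3 0 0 0" --pt "0 0 0.6 0 0 0" --pt "0 0 0.6 0 0 0" --pt "0 0 0.6 0 0 0" --claw 7.2

```text
time_s: 4.35
ee_pos: [526.8, -116.3, 52.6]
orientation: [0.749, 0.663, -0.0, -0.0]
ft_force: [-0.1, 0.7, 0.8]
gripper_width: 0.847
```

apply_moves --pt "0 0 0 0 0 0" --pt "0 0 0 0 0 0" --pt "0 0 0 0 0 0" --pt "0 0 0 0 0 0" --pt "0 0 0 0 0 0" --pt "0 0 0 0 0 0" --pt "0 0 0 0 0 0" --pt "0 0 0 0 0 0" --claw 5.0 --newtons 30

```text
time_s: 5.02
ee_pos: [527.5, -116.5, 53.4]
orientation: [0.749, 0.663, 0.0, 0.0]
ft_force: [1.7, -0.5, 2.0]
gripper_width: 0.671
```

```bash
python3 - <<'E'
from h import *
s=observe();print(s['ee_pos'],s['ft_force'],s['gripper_width'],s['wrist_torque'])
p,P,d=cloud('wrist')
def rect(m,n):
    k=cv2.connectedComponentsWithStats(m.astype(np.uint8));j=1+np.argmax(k[2][1:,4]);m=k[1]==j
    q=P[m];r=cv2.minAreaRect(q[:,:2].astype(np.float32));print(n,m.sum(),np.round(r[0],1),np.round(r[1],1),round(r[2],2),"z",np.percentile(q[:,2],[5,50,95]).round(1))
w=np.zeros((400,640),bool);w[:,230:430]=1
rect(w&(P[...,2]>66)&(P[...,2]<90)&(p[...,0].astype(int)>p[...,2].astype(int)+25),"tray")
save('w4.png',p)
yaw=np.pi/2-.0447
inc([525.4,-116.9,s['ee_pos'][2]],yaw)
E
```

```text
[ 527.49981506 -116.53358663   53.44312466] [ 1.67449539 -0.51749291  1.97310507] 0.6711555440036189 [ 0.05223614 -0.08732212 -0.0565613 ]
tray 11689 [ 528.5 -112. ] [70.8 36.6] 86.93 z [72.  83.5 85.2]
shift cm [-0.062 -0.201 -0.002] rot [ 0.0007  0.0002 -0.0763]
```

apply_moves --pt "0 -0.05 0 0 0 -0.02" --pt "0 -0.1 0 0 0 -0.04" --pt "-0.06 -0.15 0 0 0 -0.06" --pt "-0.06 -0.2 0 0 0 -0.076" --pt "-0.06 -0.2 0 0 0 -0.076" --pt "-0.06 -0.2 0 0 0 -0.076"

```text
time_s: 5.57
ee_pos: [525.3, -116.8, 53.4]
orientation: [0.723, 0.691, 0.0, 0.0]
ft_force: [0.9, 2.0, 4.9]
gripper_width: 0.669
```

```bash
cat >> h.py <<'E'
D=np.array([513.7,-378.1]);AX=np.array([.0447,.999])
def st(y=None,z=None):
    s=observe();e=s['ee_pos'];r=e[:2]-D
    print("t",s['time_s'],"local y",(r@AX).round(1),"lat x",(r@[.999,-.0447]).round(2),"z",e[2].round(2),"F",s['ft_force'].round(1),"T",s['wrist_torque'].round(2),"g",s['gripper_width'].round(3))
    if y is not None: inc([*(D+AX*y),e[2] if z is None else z],np.pi/2-.0447)
E
python3 -c "
from h import *
st(190)"
```

```text
Traceback (most recent call last):
  File "h.py", line 25, in st
    print("t",s['time_s'],"local y",(r@AX).round(1),"lat x",(r@[.999,-.0447]).round(2),"z",e[2].round(2),"F",s['ft_force'].round(1),"T",s['wrist_torque'].round(2),"g",s['gripper_width'].round(3))
                                                                                                                                                                       ^^^^^^^^^^^^^^^^^^^^^^^^
AttributeError: 'float' object has no attribute 'round'
```

apply_moves --pt "-0.5 0 0 0 0 0" --pt "-1.0 0 0 0 0 0" --pt "-1.6 0 0 0 0 0" --pt "-2.2 0 0 0 0 0" --pt "-2.8 0 0 0 0 0" --pt "-3.4 0 0 0 0 0" --pt "-4.0 0 0 0 0 0" --pt "-4.6 0 0 0 0 0" --pt "-5.0 0 0 0 0 0" --pt "-5.0 0 0 0 0 0"

```text
time_s: 6.4
ee_pos: [522.8, -166.8, 53.4]
orientation: [0.723, 0.691, 0.0, -0.0]
ft_force: [-0.6, 2.4, 6.7]
gripper_width: 0.667
```

```bash
sed -i "s/s\['gripper_width'\].round(3)/round(s['gripper_width'],3)/" h.py; python3 -c "
from h import *
st(150)"
```

```text
t 6.4 local y 211.5 lat x -0.37 z 53.41 F [-0.6  2.4  6.7] T [ 0.32 -0.07  0.01] g 0.667
shift cm [-6.147e+00  4.100e-02 -4.000e-03] rot [-0.0004 -0.0007 -0.0006]
```

apply_moves --pt "-0.6 0 -0.02 0 0 0" --pt "-1.2 0.02 -0.04 0 0 0" --pt "-1.8 0.02 -0.05 0 0 0" --pt "-2.4 0.03 -0.05 0 0 0" --pt "-3.0 0.04 -0.05 0 0 0" --pt "-3.6 0.04 -0.05 0 0 0" --pt "-4.2 0.04 -0.05 0 0 0" --pt "-4.8 0.04 -0.05 0 0 0" --pt "-5.4 0.04 -0.05 0 0 0" --pt "-5.4 0.04 -0.05 0 0 0"

```text
time_s: 7.23
ee_pos: [520.5, -222.4, 53.4]
orientation: [0.723, 0.691, -0.001, 0.0]
ft_force: [-1.2, -1.6, 0.6]
gripper_width: 0.672
```

```bash
python3 - <<'E'
from h import *
st(115)
p,P,d=cloud('side');c=p[160:310,240:380];save('s5.png',cv2.resize(c,None,fx=4,fy=4,interpolation=cv2.INTER_CUBIC))
E
```

```text
t 7.2333 local y 155.9 lat x -0.2 z 53.41 F [-1.2 -1.6  0.6] T [-0.22  0.03  0.02] g 0.672
shift cm [-4.089  0.024  0.006] rot [-0.0004  0.0016 -0.0009]
```

View pics/s5.png

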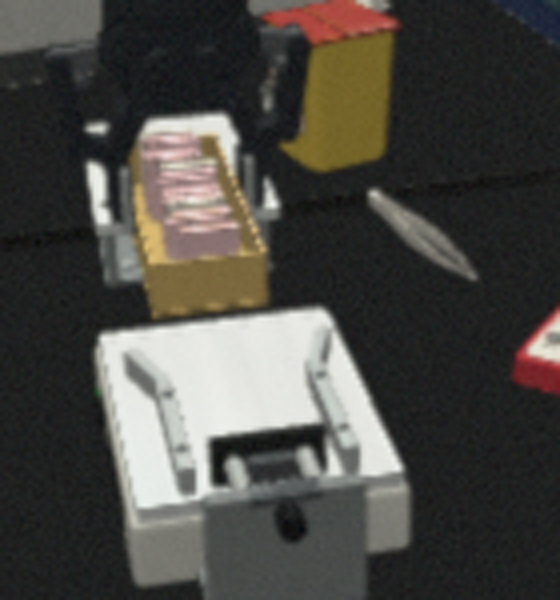

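Side crop: the tray is level, its nose at the dock mouth (210,305), and it is in line with the flare.

apply_moves --pt "-0.6 0.02 0 0 0 0" --pt "-1.2 0.02 0 0 0 0" --pt "-1.8 0.02 0 0 0 0" --pt "-2.4 0.02 0 0 0 0" --pt "-3.0 0.02 0.03 0 0 0" --pt "-3.6 0.02 0.08 0 0 0" --pt "-4.2 0.02 0.1 0 0 0" --pt "-4.2 0.02 0.1 0 0 0"

```text
time_s: 7.95
ee_pos: [519.2, -264.2, 52.9]
orientation: [0.723, 0.691, -0.0, 0.001]
ft_force: [-1.1, -2.7, -0.2]
gripper_width: 0.669
```

```bash
python3 -c "
from h import *
st(80)"
```

```text
t 7.95 local y 114.0 lat x 0.39 z 52.94 F [-1.1 -2.7 -0.2] T [-0.12  0.15  0.11] g 0.669
shift cm [-3.404 -0.036  0.004] rot [ 0.0003  0.0013 -0.0008]
```

apply_moves --pt "-0.5 -0.02 0.02 0 0 0" --pt "-1.0 -0.03 0.05 0 0 0" --pt "-1.5 -0.03 0.1 0 0 0" --pt "-2.0 -0.03 0.12 0 0 0" --pt "-2.5 -0.03 0.15 0 0 0" --pt "-3.0 -0.03 0.15 0 0 0" --pt "-3.0 -0.03 0.15 0 0 0"

```text
time_s: 8.53
ee_pos: [517.7, -294.1, 51.5]
orientation: [0.723, 0.691, -0.0, 0.001]
ft_force: [0.6, 0.1, 0.3]
gripper_width: 0.67
```

```bash
python3 -c "
from h import *
st(50)"
```

```text
t 8.5333 local y 84.1 lat x 0.29 z 51.5 F [0.6 0.1 0.3] T [-0.26 -0.1   0.03] g 0.67
shift cm [-3.415 -0.026  0.006] rot [ 0.001   0.0017 -0.0007]
```

apply_moves --pt "-0.4 -0.01 0 0 0 0" --pt "-0.8 -0.02 0.02 0 0 0" --pt "-1.2 -0.02 0.03 0 0 0" --pt "-1.6 -0.02 0.03 0 0 0" --pt "-2.0 -0.02 0.03 0 0 0" --pt "-2.0 -0.02 0.03 0 0 0"

```text
time_s: 9.03
ee_pos: [516.8, -313.3, 51.5]
orientation: [0.723, 0.691, 0.0, 0.001]
ft_force: [-0.9, 1.7, 5.0]
gripper_width: 0.672
```

apply_moves --pt "-0.4 0 0 0 0 0" --pt "-0.8 0 0 0 0 0" --pt "-1.2 0 0 0 0 0" --pt "-1.6 0 0 0 0 0" --pt "-2.0 0 0 0 0 0" --pt "-2.0 0 0 0 0 0"

```text
time_s: 9.53
ee_pos: [515.9, -333.1, 51.5]
orientation: [0.723, 0.691, 0.0, 0.001]
ft_force: [-0.7, 2.9, 4.3]
gripper_width: 0.677
```

```bash
python3 -c "
from h import *
st(22)"
```

```text
t 9.5333 local y 45.1 lat x 0.19 z 51.53 F [-0.7  2.9  4.3] T [0.43 0.03 0.05] g 0.677
shift cm [-2.307e+00 -1.800e-02  1.000e-03] rot [ 0.0009  0.0006 -0.0004]
```

apply_moves --pt "-0.4 0 -0.01 0 0 0" --pt "-0.8 0 -0.02 0 0 0" --pt "-1.2 0 -0.02 0 0 0" --pt "-1.6 0 -0.02 0 0 0" --pt "-2.0 0 -0.02 0 0 0" --pt "-2.0 0 -0.02 0 0 0"

```text
time_s: 10.03
ee_pos: [514.9, -352.9, 51.5]
orientation: [0.723, 0.691, 0.0, 0.0]
ft_force: [0.7, 2.4, 4.6]
gripper_width: 0.672
```

apply_moves --pt "-0.1 0 0 0 0 0" --pt "-0.2 0 0 0 0 0" --pt "-0.3 0 0 0 0 0" --pt "-0.3 0 0 0 0 0"

```text
time_s: 10.37
ee_pos: [514.8, -355.0, 51.5]
orientation: [0.723, 0.691, 0.0, -0.0]
ft_force: [0.6, 5.8, 6.5]
gripper_width: 0.675
```

apply_moves --pt "-0.1 0 0 0 0 0" --pt "-0.2 0 0 0 0 0" --pt "-0.2 0 0 0 0 0"

```text
time_s: 10.62
ee_pos: [514.7, -356.9, 51.5]
orientation: [0.723, 0.691, 0.0, -0.0]
ft_force: [-0.1, 5.2, 5.7]
gripper_width: 0.673
```

```bash
python3 -c "
from h import *
st(15)"
```

```text
t 10.6167 local y 21.2 lat x 0.06 z 51.54 F [-0.1  5.2  5.7] T [ 0.92 -0.01  0.03] g 0.673
shift cm [-0.618 -0.006 -0.   ] rot [ 0.0003 -0.0007 -0.    ]
```

apply_moves --pt "-0.05 0 -0.02 0 0 0" --pt "-0.1 0 -0.03 0 0 0" --pt "-0.1 0 -0.03 0 0 0"

```text
time_s: 10.87
ee_pos: [514.6, -358.0, 51.5]
orientation: [0.723, 0.691, 0.0, -0.0]
ft_force: [-0.3, 4.7, 4.7]
gripper_width: 0.67
```

apply_moves --pt "-0.05 0 0 0 0 0" --pt "-0.1 0 0 0 0 0" --pt "-0.1 0 0 0 0 0"

```text
time_s: 11.12
ee_pos: [514.5, -358.9, 51.5]
orientation: [0.723, 0.691, 0.0, -0.0]
ft_force: [0.4, 5.5, 5.2]
gripper_width: 0.664
```

apply_moves --pt "-0.05 0 0 0 0 0" --pt "-0.1 0 0 0 0 0" --pt "-0.1 0 0 0 0 0"

```text
time_s: 11.37
ee_pos: [514.5, -359.7, 51.5]
orientation: [0.723, 0.691, 0.0, -0.0]
ft_force: [0.8, 5.9, 6.1]
gripper_width: 0.669
```

apply_moves --pt "0 0 -0.04 0 0 0" --pt "0 0 -0.06 0 0 0" --pt "0 0 -0.06 0 0 0"

```text
time_s: 11.62
ee_pos: [514.3, -360.0, 51.6]
orientation: [0.723, 0.691, 0.0, -0.0]
ft_force: [2.0, 4.1, 1.4]
gripper_width: 0.673
```

apply_moves --pt "-0.05 0 0 0 0 0" --pt "-0.1 0 0 0 0 0" --pt "-0.1 0 0 0 0 0"

```text
time_s: 11.87
ee_pos: [514.3, -360.7, 51.6]
orientation: [0.723, 0.691, 0.001, -0.001]
ft_force: [2.1, 5.4, 2.7]
gripper_width: 0.672
```

apply_moves --pt "-0.05 0 0 0 0 0" --pt "-0.1 0 0 0 0 0" --pt "-0.1 0 0 0 0 0"

```text
time_s: 12.12
ee_pos: [514.3, -361.3, 51.6]
orientation: [0.723, 0.691, 0.001, -0.001]
ft_force: [2.2, 7.8, 3.2]
gripper_width: 0.674
```

```bash
python3 -c "
from h import *
st(10)"
```

```text
t 12.1167 local y 16.8 lat x -0.16 z 51.59 F [2.2 7.8 3.2] T [ 1.12 -0.46 -0.08] g 0.674
shift cm [-0.676  0.016 -0.002] rot [-0.0001 -0.0023 -0.0008]
```

apply_moves --pt "-0.05 0 0 0 0 0" --pt "-0.1 0 0 0 0 0" --pt "-0.1 0 0 0 0 0"

```text
time_s: 12.37
ee_pos: [514.4, -362.1, 51.6]
orientation: [0.723, 0.691, 0.001, -0.001]
ft_force: [3.0, 7.3, 2.8]
gripper_width: 0.668
```

apply_moves --pt "-0.05 0 0 0 0 0" --pt "-0.1 0 0 0 0 0" --pt "-0.1 0 0 0 0 0"

```text
time_s: 12.62
ee_pos: [514.4, -362.7, 51.6]
orientation: [0.723, 0.691, 0.001, -0.001]
ft_force: [4.1, 9.6, 3.8]
gripper_width: 0.667
```

```bash
python3 - <<'E'
from h import *
st(10)
p,P,d=cloud('side');c=p[210:320,240:370];save('s6.png',cv2.resize(c,None,fx=5,fy=5,interpolation=cv2.INTER_CUBIC));np.savez('s6',p=p,P=P)
E
```

```text
t 12.6167 local y 15.5 lat x 0.05 z 51.57 F [4.1 9.6 3.8] T [ 1.48 -0.56 -0.19] g 0.667
shift cm [-0.546 -0.005 -0.002] rot [ 0.0001 -0.0036 -0.001 ]
```

View pics/s6.png

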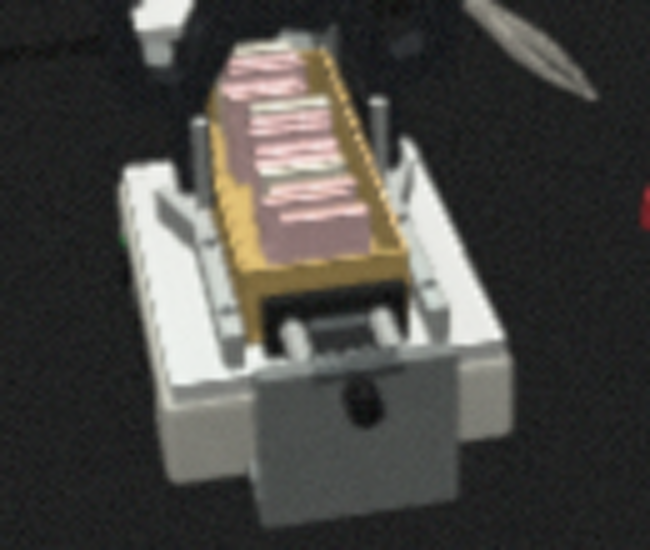

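Side crop: the tray's nose is between the rails, right behind the black stop plate (335,305). Both pads are above the rails.

```bash
python3 - <<'E'
from h import *
for n in("side.npz","s6.npz"):
    f=np.load(n);P=f["P"];p=f["p"].astype(int)
    L=np.dstack([(P[...,:2]-D)@[.999,-.0447],(P[...,:2]-D)@AX,P[...,2]])
    m=np.zeros((400,640),bool);m[225:290,270:340]=1
    b=m&(p.sum(-1)<170)&(L[...,2]>45)&(L[...,2]<70)&(abs(L[...,0])<26)&(L[...,1]<-40)&(L[...,1]>-100)
    q=L[b];print(n,"plate",len(q),np.percentile(q[:,1],[2,25,50,75,98]).round(1),"top z",np.percentile(q[:,2],95).round(1))
    y=m&(p[...,0]>p[...,2]+30)&(L[...,2]>46)&(L[...,2]<80)&(abs(L[...,0])<40)
    q=L[y]
    if len(q)>50:
        e=q[(q[:,2]<72)&(q[:,1]<-30)]
        print("tray nose y",np.percentile(e[:,1],[2,25,50,75]).round(1))
        a=e[e[:,0]<-5];c=e[e[:,0]>5];print("nose left/right",np.median(a[:,1]).round(1),np.median(c[:,1]).round(1),"x range",np.percentile(e[:,0],[1,99]).round(1))
E
```

```text
side.npz plate 203 [-84.6 -77.7 -76.3 -75.3 -72.8] top z 66.0
s6.npz plate 220 [-84.1 -77.6 -76.1 -75.  -70.7] top z 65.7
tray nose y [-69.2 -65.6 -64.7 -56.4]
nose left/right -64.9 -64.6 x range [-30.3  27.3]
```

apply_moves --pt "0.1 0 0 0 0 0" --pt "0.2 0.05 0 0 0 0" --pt "0.2 0.1 0 0 0 0" --pt "0.2 0.1 0 0 0 0"

```text
time_s: 13.0
ee_pos: [514.7, -362.3, 51.6]
orientation: [0.723, 0.691, -0.0, -0.001]
ft_force: [0.0, 4.3, 1.0]
gripper_width: 0.671
```

apply_moves --pt "-0.05 0 0 0 0 0" --pt "-0.1 0 0 0 0 0" --pt "-0.1 0 0 0 0 0"

```text
time_s: 13.25
ee_pos: [514.8, -362.6, 51.6]
orientation: [0.723, 0.691, 0.001, -0.001]
ft_force: [0.6, 6.9, 2.3]
gripper_width: 0.672
```

apply_moves --pt "-0.05 0 0 0 0 0" --pt "-0.1 0 0 0 0 0" --pt "-0.1 0 0 0 0 0"

```text
time_s: 13.5
ee_pos: [514.8, -362.9, 51.6]
orientation: [0.723, 0.691, 0.001, -0.002]
ft_force: [-0.1, 9.1, 4.3]
gripper_width: 0.671
```

apply_moves --pt "-0.05 0 0 0 0 0" --pt "-0.1 0 0 0 0 0" --pt "-0.1 0 0 0 0 0"

```text
time_s: 13.75
ee_pos: [514.8, -363.3, 51.6]
orientation: [0.723, 0.691, 0.001, -0.002]
ft_force: [0.8, 10.2, 3.9]
gripper_width: 0.671
```

```bash
python3 -c "
from h import *
st(10)"
```

```text
t 13.75 local y 14.8 lat x 0.48 z 51.56 F [ 0.8 10.2  3.9] T [ 1.74 -0.23  0.05] g 0.671
shift cm [-0.479 -0.048 -0.002] rot [-0.0015 -0.0048 -0.0003]
```

apply_moves --pt "-0.05 0 0 0 0 0" --pt "-0.1 0 0 0 0 0" --pt "-0.1 0 0 0 0 0"

```text
time_s: 14.0
ee_pos: [514.9, -363.6, 51.6]
orientation: [0.723, 0.691, 0.002, -0.003]
ft_force: [0.9, 14.0, 6.7]
gripper_width: 0.67
```

apply_moves --pt "-0.05 0 0 0 0 0" --pt "-0.1 0 0 0 0 0" --pt "-0.1 0 0 0 0 0"

```text
time_s: 14.25
ee_pos: [514.9, -363.9, 51.5]
orientation: [0.723, 0.691, 0.002, -0.003]
ft_force: [2.0, 15.4, 7.5]
gripper_width: 0.667
```

```bash
python3 -c "
from h import *
st(10)"
```

```text
t 14.25 local y 14.2 lat x 0.52 z 51.52 F [ 2.  15.4  7.5] T [ 2.46 -0.29  0.03] g 0.667
shift cm [-0.42  -0.052 -0.003] rot [-0.0021 -0.0075 -0.0001]
```

apply_moves --pt "0.15 0 0 0 0 0" --pt "0.3 0 0 0 0 0" --pt "0.45 0 0 0 0 0" --pt "0.45 0 0 0 0 0"

```text
time_s: 14.58
ee_pos: [514.9, -363.1, 51.6]
orientation: [0.723, 0.691, -0.0, 0.0]
ft_force: [0.4, 2.7, -0.5]
gripper_width: 0.674
```

apply_moves --pt "0 0 0 0 0 0" --pt "0 0 0 0 0 0" --pt "0 0 0 0 0 0" --pt "0 0 0 0 0 0" --pt "0 0 0 0 0 0" --claw 7.4

```text
time_s: 15.0
ee_pos: [515.1, -363.5, 52.2]
orientation: [0.723, 0.691, -0.0, 0.0]
ft_force: [-0.0, -0.3, 0.8]
gripper_width: 0.867
```

```bash
python3 -c "
from h import *
st(125,105)"
```

```text
t 15.0 local y 14.6 lat x 0.78 z 52.19 F [-0.  -0.3  0.8] T [0.   0.02 0.  ] g 0.867
shift cm [11.036 -0.083 -5.288] rot [ 0.0003  0.0006 -0.0006]
```

apply_moves --pt "0 0 -1.5 0 0 0" --pt "0 0 -3.5 0 0 0" --pt "0 0 -6 0 0 0" --pt "2.5 0 -6 0 0 0" --pt "5.5 0 -6 0 0 0" --pt "8.5 -0.05 -6 0 0 0" --pt "11.2 -0.08 -6 0 0 0" --pt "11.2 -0.08 -6 0 0 0"

```text
time_s: 15.67
ee_pos: [519.3, -247.1, 112.7]
orientation: [0.722, 0.692, 0.0, -0.001]
ft_force: [0.4, 0.1, -0.8]
gripper_width: 0.863
```

apply_moves --pt "0 0 0 0 0 0" --pt "0 0 0 0 0 0" --pt "0 0 0 0 0 0" --pt "0 0 0 0 0 0" --pt "0 0 0 0 0 0" --pt "0 0 0 0 0 0" --pt "0 0 0 0 0 0" --pt "0 0 0 0 0 0" --claw 0

```text
time_s: 16.33
ee_pos: [519.3, -251.4, 111.9]
orientation: [0.723, 0.691, -0.0, -0.0]
ft_force: [-0.0, 0.4, 0.4]
gripper_width: -0.001
```

```bash
python3 - <<'E'
from h import *
st(125,54)
f=cloud('side');p,P,_=f;p=p.astype(int)
L=np.dstack([(P[...,:2]-D)@[.999,-.0447],(P[...,:2]-D)@AX,P[...,2]])
y=(p[...,0]>p[...,2]+30)&(L[...,2]>60)&(L[...,2]<78)&(abs(L[...,0])<40)&(abs(L[...,1])<120)
r=cv2.minAreaRect(L[y][:,:2].astype(np.float32));print("tray local",r)
q=L[y];print(np.percentile(q[:,1],[1,99]))
E
```

```text
t 16.3333 local y 126.9 lat x -0.06 z 111.9 F [-0.   0.4  0.4] T [-0.02  0.03 -0.02] g -0.001
shift cm [-0.186  0.007  5.79 ] rot [-0.0001 -0.0001 -0.0006]
tray local ((-0.8709869384765625, 12.154884338378906), (165.82740783691406, 58.095436096191406), 89.91464233398438)
[-67.80753092  94.00333359]
```

apply_moves --pt "0 0 2 0 0 0" --pt "0 0 4 0 0 0" --pt "0 0 5.7 0 0 0" --pt "-0.5 0 5.7 0 0 0" --pt "-1.0 0 5.7 0 0 0" --pt "-1.0 0 5.7 0 0 0" --pt "-1.0 0 5.7 0 0 0"

```text
time_s: 16.97
ee_pos: [519.9, -262.3, 56.6]
orientation: [0.723, 0.691, 0.0, 0.001]
ft_force: [0.1, 0.1, 1.0]
gripper_width: -0.0
```

apply_moves --pt "-0.2 0 0 0 0 0" --pt "-0.4 0 0 0 0 0" --pt "-0.6 0 0 0 0 0" --pt "-0.8 0 0 0 0 0" --pt "-0.8 0 0 0 0 0"

```text
time_s: 17.38
ee_pos: [518.7, -269.6, 55.2]
orientation: [0.723, 0.691, 0.0, 0.0]
ft_force: [0.2, -0.4, 1.3]
gripper_width: -0.001
```

apply_moves --pt "-0.1 0 0 0 0 0" --pt "-0.2 0 0 0 0 0" --pt "-0.2 0 0 0 0 0"

```text
time_s: 17.63
ee_pos: [518.4, -271.2, 55.0]
orientation: [0.723, 0.691, 0.0, -0.0]
ft_force: [0.7, 0.2, -0.0]
gripper_width: -0.002
```

```bash
python3 -c "
from h import *
st(105)"
```

```text
t 17.6333 local y 107.0 lat x -0.03 z 54.95 F [ 0.7  0.2 -0. ] T [ 0.03 -0.03  0.09] g -0.002
shift cm [-0.197  0.003 -0.   ] rot [ 0.     -0.     -0.0004]
```

apply_moves --pt "-0.05 0 0 0 0 0" --pt "-0.1 0 0 0 0 0" --pt "-0.1 0 0 0 0 0"

```text
time_s: 17.88
ee_pos: [518.4, -271.9, 54.9]
orientation: [0.723, 0.691, 0.0, -0.0]
ft_force: [-0.8, 1.2, 0.6]
gripper_width: -0.0
```

apply_moves --pt "-0.05 0 0 0 0 0" --pt "-0.1 0 0 0 0 0" --pt "-0.1 0 0 0 0 0"

```text
time_s: 18.13
ee_pos: [518.4, -272.8, 54.9]
orientation: [0.723, 0.691, 0.0, -0.0]
ft_force: [-0.3, 3.1, 1.4]
gripper_width: 0.003
```

apply_moves --pt "-0.05 0 0 0 0 0" --pt "-0.1 0 0 0 0 0" --pt "-0.1 0 0 0 0 0"

```text
time_s: 18.38
ee_pos: [518.3, -274.1, 54.9]
orientation: [0.723, 0.691, -0.0, -0.0]
ft_force: [0.2, 2.2, 0.9]
gripper_width: 0.001
```

apply_moves --pt "-0.05 0 0 0 0 0" --pt "-0.1 0 0 0 0 0" --pt "-0.1 0 0 0 0 0"

```text
time_s: 18.63
ee_pos: [518.2, -274.6, 54.9]
orientation: [0.723, 0.691, 0.0, -0.001]
ft_force: [0.2, 4.6, 1.3]
gripper_width: -0.0
```

apply_moves --pt "-0.05 0 0 0 0 0" --pt "-0.1 0 0 0 0 0" --pt "-0.1 0 0 0 0 0"

```text
time_s: 18.88
ee_pos: [518.1, -274.8, 54.8]
orientation: [0.723, 0.691, 0.001, -0.001]
ft_force: [-0.3, 8.4, 3.0]
gripper_width: -0.004
```

apply_moves --pt "-0.05 0 0 0 0 0" --pt "-0.1 0 0 0 0 0" --pt "-0.1 0 0 0 0 0"

```text
time_s: 19.13
ee_pos: [518.0, -275.1, 54.8]
orientation: [0.723, 0.691, 0.001, -0.002]
ft_force: [0.4, 10.1, 4.8]
gripper_width: -0.0
```

apply_moves --pt "-0.05 0 0 0 0 0" --pt "-0.1 0 0 0 0 0" --pt "-0.1 0 0 0 0 0"

```text
time_s: 19.38
ee_pos: [518.0, -275.2, 54.8]
orientation: [0.723, 0.691, 0.002, -0.003]
ft_force: [0.2, 14.7, 6.5]
gripper_width: -0.001
```

apply_moves --pt "-0.03 0 0 0 0 0" --pt "-0.03 0 0 0 0 0" --pt "-0.03 0 0 0 0 0" --pt "-0.03 0 0 0 0 0" --pt "-0.03 0 0 0 0 0" --pt "-0.03 0 0 0 0 0" --pt "-0.03 0 0 0 0 0"

```text
time_s: 19.97
ee_pos: [518.0, -275.3, 54.8]
orientation: [0.723, 0.691, 0.002, -0.003]
ft_force: [-0.1, 14.6, 7.4]
gripper_width: 0.005
```

apply_moves --pt "0 0 0 0 0 0" --pt "0 0 0 0 0 0" --pt "0 0 0 0 0 0" --pt "0 0 0 0 0 0" --pt "0 0 0 0 0 0" --pt "0 0 0 0 0 0"

```text
time_s: 20.47
ee_pos: [518.0, -275.3, 54.8]
orientation: [0.723, 0.691, 0.002, -0.003]
ft_force: [0.4, 13.9, 7.0]
gripper_width: 0.001
```

apply_moves --pt "0.1 0 0 0 0 0" --pt "0.25 0 0 0 0 0" --pt "0.45 0 0 0 0 0" --pt "0.8 0 0 0 0 0" --pt "1.5 0 0 0 0 0" --pt "2.5 0 0 0 0 0" --pt "3.0 0 0 0 0 0" --pt "3.0 0 -3 0 0 0" --pt "3.0 0 -6.5 0 0 0" --pt "3.0 0 -10 0 0 0"

```text
time_s: 21.3
ee_pos: [518.8, -247.3, 155.2]
orientation: [0.723, 0.691, -0.0, -0.001]
ft_force: [0.9, -1.1, 0.8]
gripper_width: -0.002
```

apply_moves --pt "3 0 -4 0 0 0" --pt "6 0 -8 0 0 0" --pt "9 0 -12 0 0 0" --pt "9 0 -15 0 0 0" --pt "9 0 -15 0 0 0" --pt "9 0 -15 0 0 0"

```text
time_s: 21.8
ee_pos: [525.3, -158.1, 310.0]
orientation: [0.722, 0.692, 0.001, 0.004]
ft_force: [-0.7, -0.5, -0.4]
gripper_width: -0.0
```

```bash
python3 - <<'E'
from h import *
st()
for n in("side","wrist"):
    p,P,_=cloud(n);save(n+'9.png',p);p=p.astype(int)
    L=np.dstack([(P[...,:2]-D)@[.999,-.0447],(P[...,:2]-D)@AX,P[...,2]])
    y=(p[...,0]>p[...,2]+30)&(L[...,2]>60)&(L[...,2]<78)&(abs(L[...,0])<40)&(abs(L[...,1])<120)
    q=L[y]
    if len(q)>50:
        print(n,len(q),cv2.minAreaRect(q[:,:2].astype(np.float32)))
        t=q[(q[:,2]>70)];A=np.c_[t[:,:2],np.ones(len(t))];print("slope",np.linalg.lstsq(A,t[:,2],rcond=None)[0],"zmed",np.median(t[:,2]))
a=cv2.imread("pics/side9.png")[150:330,230:430];b=cv2.imread("pics/wrist9.png")
cv2.imwrite("pics/f.png",np.hstack([cv2.resize(a,(330,300)),cv2.resize(b,(470,300))]))
E
```

```text
t 21.8 local y 220.3 lat x 1.79 z 309.97 F [-0.7 -0.5 -0.4] T [-0.02  0.01 -0.02] g -0.0
side 521 ((-0.9111766815185547, 10.823738098144531), (58.13240051269531, 162.84547424316406), 0.001973045291379094)
slope [2.43187555e-03 4.18108593e-03 7.28449019e+01] zmed 72.53929542511992
wrist 110 ((0.31938934326171875, 12.223403930664062), (56.646480560302734, 160.91616821289062), 0.2605725824832916)
slope [-6.84833666e-03  7.37094331e-02  7.80959408e+01] zmed 73.93238724618897
```

View pics/f.png

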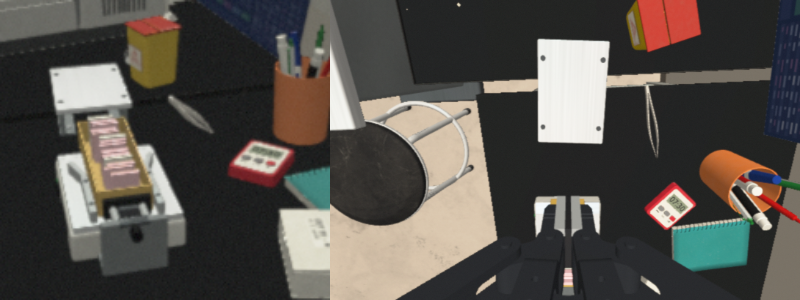

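The final view shows the tray flat between the rails against the stop, the timer where it was, and the gripper clear. I'm handing in.

```bash
python3 -c "
from bench import *
print(hand_in())"
```

```text
the job is handed in; nothing more can be done
None
```

The tray is home in the cooling plate's rails, pressed against the sprung stop and released. I handed the job in at about 22 s of the 64 s allowed.

**What I did**
- I gripped the tray at its middle, turned it in place to the dock's axis, and slid it level across the gap, lowering it about 2 mm onto the dock deck.
- The first press was through the grip. It reached 15.4 N, but up to 7.5 N of downforce came with it, so I could not tell stop force from friction. I released the tray there.
- I then pushed the rear wall with shut fingers. Sliding took about 2–3 N, and the force rose steeply over the last 0.7 mm.
- I held that for about 1.1 s, reading 13.9–14.7 N, then backed off and retreated.

**Last checks**
- **Position:** the side camera put the tray's centre at y = +10.8 mm of the dock and the wrist camera at +12.2 mm. The arm's own reading while gripping the tray suggested about +13 to +14 mm. All are inside the +3 to +19 mm home range.
- **Fit:** yaw is within 0.3° of the rails. The side-view rim is level, with a slope of about 0.004. The wrist view gave a steeper slope from only 110 points, mostly hidden by the fingers, so I disregarded it.
- **Timer:** it looked unmoved in the final picture, but I did not measure it again.
- **Petri dish:** I never identified it in any picture, so I could not check it. The arm and tray stayed in the stand–dock corridor, and no unexpected contact force showed.
- **Force on the stop:** the 14 N is the wrist reading and includes friction, so the stop itself probably felt about 12 N.

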